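# Fit the airbrush air filter and hold its cap home

### The job

Load the airbrush air filter: drop the two filter cartridges one after the other into the bore of the upright barrel, then put the knurled cap over the barrel and turn it until the slots hidden inside it drop over the barrel's pins. Push the cap fully home against the spring and finish while still holding it pushed down there, because nothing locks it. Leave the rabbit, the paint jar and the tin where they are.

Things in the scene. Friction and masses are not known exactly. Their poses are not given: they have to be found in the camera images.
- trap: The fixed air filter housing: a round foot 100 mm across and 12 mm high, with an upright aluminium barrel 40 mm in outer diameter whose open top, tapered outside over the last 8 mm to 34 mm, is 92 mm above the table. Origin: on the table, on the barrel's axis; z up. Two brass hose stubs lie along its x, below 40 mm height, to 52 mm from the axis.
- trap_mouth (a point): Centre of the barrel's open top, 92 mm above the table. The bore is 30 mm in diameter with a slightly flared mouth; its floor is the sprung seat, 34 mm above the table (58 mm deep), so that the second cartridge ends with its top 6 mm above the mouth.
- pin_level (a point): Point on the barrel's axis level with the upper side of its three pins, 69 mm above the table. The pins are round, 6 mm thick, 120 degrees apart and stand out 5.5 mm from the barrel. Their angle about the barrel differs each time and has no relation to this frame's x: it must be found by turning the cap.
- seat (a joint): The sprung seat at the bottom of the bore: 0 when up, grows as it is pressed down, limit 0.008 m, about 0.006 when the cap is fully home on two cartridges. It pushes up with 2 N at 0 and about 8 N at 0.006. Cartridges alone do not press it down.
- cap_center (a point): The knurled cap: an upside-down round steel cup, closed on top, 60 mm in outer diameter, 36 mm tall, about 150 g, standing on its rim. This point is its centre, half-way up; z upwards. On the barrel it first rests on the pins, this point 87 mm above the table; fully home, its ceiling is on the barrel's top and this point is at 79 mm. Nothing locks it there: let go, it springs up.
- cap_rim (a point): Centre of the cap's lower rim, 18 mm below its centre. The cavity is 31 mm deep, 43 mm in diameter; three slots 10 mm wide run up its inside wall, 120 degrees apart (one at this frame's x), unseen from outside. Turned at most 120 degrees, either way, until slots and pins agree (within 4 degrees), the cap can sink 8 mm: 2 mm freely, then 6 mm against the spring.
- cartridge_a_center (a point): A short plain filter cartridge, a solid cylinder 26 mm in diameter and 32 mm tall, standing on the table at the start (both are alike; about 45 g). This point is its centre, half-way up; z along its axis, its yaw means nothing.
- cartridge_b_center (a point): A short plain filter cartridge, a solid cylinder 26 mm in diameter and 32 mm tall, standing on the table at the start (both are alike; about 45 g). This point is its centre, half-way up; z along its axis, its yaw means nothing.
- rabbit: Bystander: a white plaster rabbit 54 mm wide, 93 mm tall. Origin: centre of its underside.
- paint_jar: Bystander: a black paint jar 54 mm in diameter, 75 mm tall. Origin: centre of its underside.
- varnish_tin: Bystander: a flat steel tin 68 mm in diameter, 53 mm tall. Origin: centre of its underside.

How it is judged:
By the outcome, as a careful person would: the job done as asked, in the order asked, and still so for the second after the job is handed in, while the arm keeps its last pose, push and grip.
It also fails if it takes over 72 s, if anything falls off the work surface, if the arm or the gripper's body presses on something with over 40 N, if the wrist force passes 120 N, or if a joint passes its speed limit or range.

### The arm

A 7-joint arm with a two-finger parallel gripper is mounted at the origin on the work surface. World frame = base frame: x ahead of the robot, y to its left, z up, the work surface at z = 0. Lengths are in m, angles in rad, forces in N, time in s.
With the tool pointing down it reaches from about 0.425 to 0.925 m from the base axis. Payload 6.8 kg.
Tool frame: the origin (TCP) lies at the very end of the fingers, on their centre line; the grasp point (between the pads) lies 19 mm behind it; z points along the fingers, y is the line along which they close (so a half turn about z gives the same grasp; the last joint's range is limited). The gripper opens to 85 mm and grips with 20 to 120 N. Pads are 22 mm wide; open, the fingers measure 114 mm over their backs; the gripper's body (76 mm by 85 mm) begins 54 mm behind the grasp point. The pads swing forward as they close: fully open they stand 13 mm farther back than shut.
Start: joints at [-1.332, 0.477, 0.022, 1.555, -0.011, 1.109, -0.083], TCP at [0.229, 0.635, 0.231] pointing down, gripper open.
Joint ranges: [-2.96, 2.96], [-0.34, 2.1], [-1.41, 1.46], [0.24, 2.44], [-1.37, 4.51], [0.17, 1.92], [-2.96, 2.96]. Speed limits (rad/s): [2.39, 2.39, 3.14, 3.14, 3.14, 3.14, 3.14].

### API

Orientations are given as a rotation vector (axis times angle).
In Python, from bench import monitor, optics, r gives the robot as it stands.
- The arm moves only by the shell command python3 -m crank 'ROWS' [OPENING] [FORCE]. ROWS is JSON, a list of rows, each a list of 2 entries, a list of its own where there are three numbers: the shift along the tool's x, y, z in cm, then the turn, a rotation vector about the tool's x, y, z in rad. A call has 1 to 5 rows; each row shifts and turns the commanded pose from where the row before left it, along the tool's axes as they then stand; what a row does not reach is not made up. A row lasts 1/10 s, in which the tool goes at most 50 mm and 8.59 degrees, less where a joint would pass 70% of its speed; a pose out of reach is approached as far as the arm can. A call is refused whole if a number of a shift passes 5 or a number of a turn 0.15, either way. A call with a gripper value outside its range is refused whole. OPENING is the finger opening in cm, from 0 to 8.54, set as the call begins (- or left out, the last holds). The fingers move at their own pace and stop on an object; FORCE is the grip in N (left out, the last holds). Time passes only in rows, so rows that do not move let the fingers close. It gives the time, the measured TCP pose, the force, the opening and the grip force at its end, in the units of the state.
- monitor.get_obs(): the state, without advancing time (a new reading comes with each control period).
- optics.grab_frame(name): name is "scene" or "top" or "wrist"; returns (picture, depth): 384x512x3 uint8, red, green, blue; 384x512 float32, m along the optical axis (not along the pixel's ray), 0 where there is no reading.
- optics.camera_model(name): a dict with "vertical_fov" (degrees; the focal length in pixels is half the picture's height over the tangent of half this angle, whatever the lens; pixels are square), "cx", "cy" (the principal point, pixels), "R" (3x3) and "t" (3): a world point X has camera coordinates R X + t; the wrist camera has in their place "hand_eye" (4x4, takes a point from camera to tool coordinates, whose origin is the TCP and whose axes are the flange's). Camera axes: x right, y down, z forward; pixel columns grow to the right and rows downward; lengths in m; the calibration is good to about 2 mm. A picture is of the moment at which its call begins: read the wrist's pose just before it. camera_model takes no time and is no camera call.
- r.hand_in(): hands the job in; it is judged then, once.
The state is a dict: "clock": time; "joints": joint angles; "qvel": joint speeds; "tau": joint torques, N m; "tcp_pos": TCP position; "orientation": TCP orientation; "contact_force": force on the tool from outside, world axes, zero at the start; "moment": the same for the moment, N m; "grip_width": finger opening in m; "gripper_force": force on a finger pad.
Only numpy, scipy, OpenCV 4.12 (cv2) and the standard library are available. Lean on these libraries where they do the work, as an engineer would, in place of code of your own. Each camera call takes 0.05 s, during which the arm holds its last target. There are 200 camera calls.

## Working session

There is one attempt and no reset: what is moved stays moved. The work goes in short steps, Python scripts to look and compute and a shell command to move; the robot and the scene stay as the last step left them, time stands still between calls to the robot, and variables do not carry over. Pictures are saved under pics/ and viewed, at most 10 in all, crops included, and the job is handed in when it is done.

```bash
mkdir -p pics; ls
cat > h.py <<'E'
import numpy as np,cv2
from scipy.spatial.transform import Rotation as Ro
from bench import monitor,optics,r
def cloud(name):
    o=monitor.get_obs(); im,d=optics.grab_frame(name); m=optics.camera_model(name)
    H,W=d.shape; f=H/2/np.tan(np.radians(m['vertical_fov'])/2)
    v,u=np.mgrid[:H,:W]; P=np.stack([(u-m['cx'])/f*d,(v-m['cy'])/f*d,d],-1)
    if 'hand_eye' in m:
        h=np.array(m['hand_eye']); P=P@h[:3,:3].T+h[:3,3]
        P=P@Ro.from_rotvec(o['orientation']).as_matrix().T+o['tcp_pos']
    else: P=(P-np.array(m['t']))@np.array(m['R'])
    P[d==0]=np.nan
    return im,d,P
def save(im,n): cv2.imwrite('pics/'+n,im[...,::-1])
E
python3 - <<'E'
from h import *
o=monitor.get_obs();print(o)
for n in('top','scene'):
    im,d,P=cloud(n);np.save(n+'.npy',P);save(im,n+'.png')
    m=optics.camera_model(n);print(n,m)
a=cv2.imread('pics/top.png');b=cv2.imread('pics/scene.png')
E
```

```text
pics
{'clock': 0.0, 'joints': array([-1.33211115,  0.47779326,  0.02232671,  1.55644936, -0.01145647,
        1.10925631, -0.08309553]), 'qvel': array([-8.60806657e-05, -1.42213194e-03, -3.71304536e-05, -8.41374659e-04,
       -9.54738453e-04, -1.11478108e-03,  1.35443581e-03]), 'tau': array([ 3.69222071e-04, -5.96463454e+01,  1.60800297e+00, -2.81192833e+01,
        1.25295125e-02,  9.57864075e-03,  1.20556589e-06]), 'tcp_pos': array([0.22923763, 0.63426898, 0.23033092]), 'orientation': array([-5.41890187e-01, -3.09435790e+00,  2.78405958e-03]), 'contact_force': array([ 0.16825428, -0.43407349, -0.04209613]), 'moment': array([-0.03829384, -0.00442016, -0.00878783]), 'gripper_force': 0.0, 'grip_width': 0.08535766772763938}
top {'vertical_fov': 55.62979743470749, 'cx': 259.41991440721586, 'cy': 189.66211405324418, 'R': array([[-0.00334287, -0.9998725 , -0.01561409],
       [-0.99829365,  0.00424705, -0.05823867],
       [ 0.05829756,  0.01539276, -0.99818057]]), 't': array([-0.08452747,  0.62908331,  1.05310814])}
scene {'vertical_fov': 43.9045535859567, 'cx': 263.13340428529096, 'cy': 194.63077935918315, 'R': array([[ 0.74072935,  0.67179656,  0.00306703],
       [ 0.35862397, -0.39155354, -0.84739287],
       [-0.56807471,  0.62878869, -0.53095754]]), 't': array([-0.40177966, -0.16727629,  1.69597627])}
```

View pics/top.png

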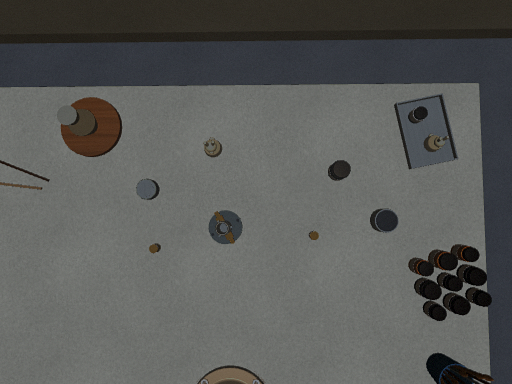

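View pics/scene.png

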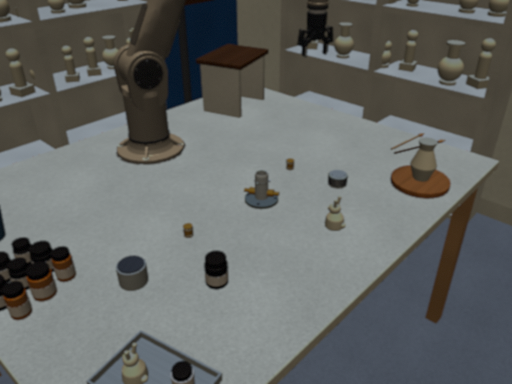

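Run:
```python
import numpy as np,cv2
P=np.load('top.npy');z=P[...,2]
print(np.nanmedian(z))
m=((z>.022)&(z<.13)).astype(np.uint8)
n,l,s,c=cv2.connectedComponentsWithStats(m)
for i in range(1,n):
    if s[i,4]<30: continue
    Q=P[l==i]; zt=np.percentile(Q[:,2],95); T=Q[Q[:,2]>zt-.006]
    print(s[i],'top z %.3f'%zt,'ctr',((T.max(0)+T.min(0))/2)[:2].round(4),'mean',T.mean(0).round(4),'ext',np.ptp(T,0).round(3))
```

```text
-0.0006379298325955788
[410 106  18  16 215] top z 0.057 ctr [ 0.8473 -0.55  ] mean [ 0.8459 -0.5495  0.0545] ext [0.035 0.036 0.008]
[ 68 108  32  29 553] top z 0.120 ctr [0.8205 0.4126] mean [0.8154 0.4046 0.1193] ext [0.044 0.034 0.016]
[426 134  23  17 234] top z 0.084 ctr [ 0.766  -0.5961] mean [ 0.7664 -0.5955  0.0842] ext [0.01  0.024 0.009]
[203 138  18  18 225] top z 0.090 ctr [0.7576 0.0528] mean [0.7576 0.0518 0.0896] ext [0.01 0.03 0.01]
[329 160  22  20 337] top z 0.078 ctr [ 0.6835 -0.3166] mean [ 0.6834 -0.3159  0.0752] ext [0.048 0.048 0.009]
[136 179  22  20 349] top z 0.039 ctr [0.6326 0.2437] mean [0.6319 0.2425 0.0366] ext [0.056 0.056 0.008]
[372 209  27  24 513] top z 0.056 ctr [ 0.5382 -0.4443] mean [ 0.5387 -0.4436  0.0532] ext [0.065 0.068 0.009]
[215 211  20  33 328] top z 0.092 ctr [0.52  0.016] mean [0.5199 0.0163 0.0905] ext [0.038 0.036 0.01 ]
[310 231   9   9  67] top z 0.034 ctr [ 0.4966 -0.2436] mean [ 0.4963 -0.2435  0.0321] ext [0.023 0.023 0.007]
[149 244  10   9  71] top z 0.034 ctr [0.4604 0.2208] mean [0.4601 0.2204 0.0318] ext [0.023 0.024 0.006]
[ 411  245   68   31 1087] top z 0.079 ctr [ 0.4281 -0.603 ] mean [ 0.4279 -0.6036  0.0764] ext [0.076 0.164 0.01 ]
[440 265  47  27 750] top z 0.071 ctr [ 0.3768 -0.6558] mean [ 0.3772 -0.6593  0.0685] ext [0.063 0.104 0.009]
[417 279  25  21 397] top z 0.072 ctr [ 0.3469 -0.561 ] mean [ 0.3468 -0.5606  0.0686] ext [0.046 0.047 0.008]
[469 288  23  19 309] top z 0.063 ctr [ 0.3224 -0.7034] mean [ 0.3229 -0.704   0.0605] ext [0.039 0.041 0.008]
[446 294  25  21 393] top z 0.063 ctr [ 0.3035 -0.6432] mean [ 0.3036 -0.642   0.0603] ext [0.044 0.048 0.008]
[425 302  22  19 295] top z 0.063 ctr [ 0.2843 -0.5805] mean [ 0.2848 -0.5798  0.0607] ext [0.037 0.039 0.009]
[429 355  51  29 811] top z 0.118 ctr [ 0.1465 -0.6027] mean [ 0.1488 -0.6114  0.1202] ext [0.044 0.083 0.018]
```

The top view gives clean fits, and the heights match the given sizes:

| Object | Pixel | World x, y (m) |
|---|---|---|
| Trap | (225,227) | 0.520, 0.016 |
| Cap | (147,189) | 0.633, 0.243 |
| Cartridge (left) | (154,248) | 0.460, 0.221 |
| Cartridge (right) | (313,236) | 0.497, -0.244 |

The scene view agrees with this. The rabbit, jar and tin stand well clear. I'll square the tool to the world axes and move over the left cartridge.

```bash
python3 -m crank '[[[0,0,0],[0,0,-0.115]],[[0,0,0],[0,0,-0.115]],[[0,0,0],[0,0,-0.116]],[[-2,-3.6,0],[0,0,0]],[[-2,-3.6,0],[0,0,0]]]' 
python3 -m crank '[[[-2,-3.6,0],[0,0,0]],[[-2,-3.6,0],[0,0,0]],[[-2,-3.6,0],[0,0,0]],[[-2,-3.6,0],[0,0,0]],[[-2,-3.6,0],[0,0,0]]]'
python3 -m crank '[[[-2,-3.6,0],[0,0,0]],[[-2,-3.6,0],[0,0,0]],[[-2,-3.6,0],[0,0,0]],[[0,0,0],[0,0,0]],[[0,0,0],[0,0,0]]]'
cat >> h.py <<'E'
def blobs(name,lo,hi,box=None):
    im,d,P=cloud(name); z=P[...,2]; m=((z>lo)&(z<hi))
    if box: m&=(P[...,0]>box[0])&(P[...,0]<box[1])&(P[...,1]>box[2])&(P[...,1]<box[3])
    n,l,s,c=cv2.connectedComponentsWithStats(m.astype(np.uint8))
    for i in range(1,n):
        if s[i,4]<150: continue
        Q=P[l==i]; p=cv2.minEnclosingCircle(Q[:,:2].astype(np.float32))
        print(s[i],'z',np.percentile(Q[:,2],[5,50,95]).round(4),'mean',Q.mean(0)[:2].round(4),'circ',np.round(p[0],4),round(p[1],4))
    return im,P
def state():
    o=monitor.get_obs(); R=Ro.from_rotvec(o['orientation']).as_matrix()
    print('t',round(o['clock'],2),'tcp',o['tcp_pos'].round(4),'x',R[:,0].round(3),'z',R[:,2].round(3),'F',o['contact_force'].round(2),'M',o['moment'].round(2),'w',round(o['grip_width'],4),'j7',o['joints'].round(2))
E
python3 - <<'E'
from h import *
state(); print(optics.camera_model('wrist'))
im,P=blobs('wrist',.026,.045,(.40,.52,.17,.27)); save(im,'w1.png')
E
```

```text
clock: 0.6
tcp_pos: [0.2687, 0.5623, 0.2304]
orientation: [0.003, -3.141, 0.001]
contact_force: [1.2, -0.5, 0.3]
grip_width: 0.0853
gripper_force: 0.0
clock: 1.1
tcp_pos: [0.3697, 0.3809, 0.2311]
orientation: [-0.001, -3.141, 0.001]
contact_force: [0.8, 0.5, -0.1]
grip_width: 0.0857
gripper_force: 0.0
clock: 1.6
tcp_pos: [0.4293, 0.2738, 0.2312]
orientation: [-0.005, -3.141, 0.0]
contact_force: [-0.3, 0.5, -0.4]
grip_width: 0.0851
gripper_force: 0.0
t 1.6 tcp [0.4293 0.2738 0.2312] x [-1.     0.003  0.   ] z [-0. -0. -1.] F [-0.27  0.54 -0.39] M [ 0.05  0.03 -0.01] w 0.0851 j7 [-0.77  0.2   0.09  1.95 -0.02  0.99  0.9 ]
{'vertical_fov': 64.95473261783697, 'cx': 253.45727795605757, 'cy': 187.8567531638245, 'hand_eye': array([[-1.55353695e-03, -9.59337320e-01, -2.82257848e-01,
         7.12217159e-02],
       [ 9.99998783e-01, -1.53055160e-03, -3.01921744e-04,
         9.07567917e-05],
       [-1.42365406e-04, -2.82257974e-01,  9.59338530e-01,
        -1.41639654e-01],
       [ 0.00000000e+00,  0.00000000e+00,  0.00000000e+00,
         1.00000000e+00]])}
[199 176  22  22 381] z [0.0278 0.0308 0.0321] mean [0.4568 0.2218] circ [0.4577 0.2214] 0.0132
```

```bash
python3 -m crank '[[[-1.5,-2.6,3],[0,0,0]],[[-1.4,-2.6,3],[0,0,0]],[[0,0,3],[0,0,0]],[[0,0,2],[0,0,0]],[[0,0,0],[0,0,0]]]' | head -2
python3 - <<'E'
from h import *
state()
im,P=blobs('wrist',.026,.045,(.40,.52,.17,.27)); save(im,'w2.png')
E
```

```text
clock: 2.15
tcp_pos: [0.4555, 0.2232, 0.1186]
t 2.15 tcp [0.4555 0.2232 0.1186] x [-1.    -0.002  0.005] z [-0.005 -0.003 -1.   ] F [-0.48  0.65 -0.29] M [-0.01 -0.01 -0.02] w 0.0857 j7 [-0.67  0.35  0.11  2.06 -0.06  0.74  1.05]
[236 179  32  32 819] z [0.0281 0.0309 0.032 ] mean [0.4569 0.2213] circ [0.4575 0.2213] 0.0132
```

View pics/w2.png

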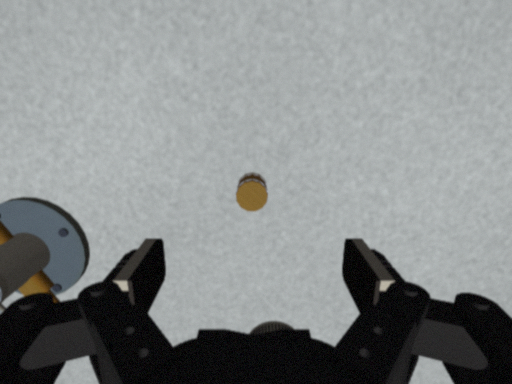

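The wrist view shows the cartridge's top at (252,195), on the fingers' centre line. Its position (0.4575, 0.2213) and 13 mm radius are consistent with the earlier reading. Descending to grip it high.

```bash
python3 -m crank '[[[-0.2,-0.2,3],[0,0,0]],[[0,0,3],[0,0,0]],[[0,0,3],[0,0,0]],[[0,0,1.5],[0,0,0]],[[0,0,0],[0,0,0]]]' | head -2
python3 -c "
from h import *
state()"
```

```text
clock: 2.7
tcp_pos: [0.4593, 0.2217, 0.0157]
t 2.7 tcp [0.4593 0.2217 0.0157] x [-1.    -0.001  0.002] z [-0.002 -0.    -1.   ] F [-0.04  0.7   0.35] M [ 0.01  0.   -0.04] w 0.0852 j7 [-0.64  0.53  0.08  2.1  -0.09  0.51  1.08]
```

```bash
python3 -m crank '[[[0.1,0,0.6],[0,0,0]],[[0,0,0],[0,0,0]],[[0,0,0],[0,0,0]]]' 2.0 40
python3 -m crank '[[[0,0,0],[0,0,0]],[[0,0,0],[0,0,0]],[[0,0,0],[0,0,0]],[[0,0,0],[0,0,0]],[[0,0,0],[0,0,0]]]'
python3 -c "
from h import *
state()"
```

```text
clock: 3.0
tcp_pos: [0.4597, 0.2213, 0.0113]
orientation: [0.001, 3.14, 0.002]
contact_force: [0.9, -0.1, -0.4]
grip_width: 0.0438
gripper_force: 0.0
clock: 3.5
tcp_pos: [0.4596, 0.221, 0.0112]
orientation: [0.002, 3.141, 0.001]
contact_force: [-1.6, 0.2, 4.3]
grip_width: 0.0245
gripper_force: 38.9
t 3.5 tcp [0.4596 0.221  0.0112] x [-1.     0.001 -0.001] z [ 0.001  0.001 -1.   ] F [-1.58  0.22  4.33] M [-0.03  0.26  0.02] w 0.0245 j7 [-0.64  0.54  0.08  2.1  -0.09  0.5   1.08]
```

```bash
python3 -m crank '[[[0,0,-2],[0,0,0]],[[0,0,-3],[0,0,0]],[[0,0,-3],[0,0,0]],[[0,0,-3],[0,0,0]],[[0,0,-3],[0,0,0]]]' | head -2
python3 -m crank '[[[-2,-3,0],[0,0,0]],[[-2,-4,0],[0,0,0]],[[-2,-4,0],[0,0,0]],[[0,-2,0],[0,0,0]],[[0,0,0],[0,0,0]]]' | head -2
python3 - <<'E'
from h import *
state()
im,P=blobs('wrist',.085,.1,(.48,.56,-.02,.05)); save(im,'w3.png')
im,P=blobs('wrist',.062,.1,(.48,.56,-.02,.05))
E
```

```text
clock: 4.0
tcp_pos: [0.4589, 0.2205, 0.1519]
clock: 4.5
tcp_pos: [0.5193, 0.0862, 0.1506]
t 4.5 tcp [0.5193 0.0862 0.1506] x [-1.     0.007 -0.   ] z [ 0.    -0.001 -1.   ] F [-0.69  0.32 -1.  ] M [ 0.01  0.02 -0.04] w 0.0244 j7 [-0.44  0.33  0.18  2.   -0.08  0.82  1.36]
[130 176  54  51 959] z [0.0854 0.0892 0.0914] mean [0.5167 0.017 ] circ [0.5179 0.0162] 0.0196
[ 126  163   62   64 2358] z [0.0645 0.0828 0.091 ] mean [0.5165 0.0176] circ [0.5178 0.0199] 0.0239
```

View pics/w3.png

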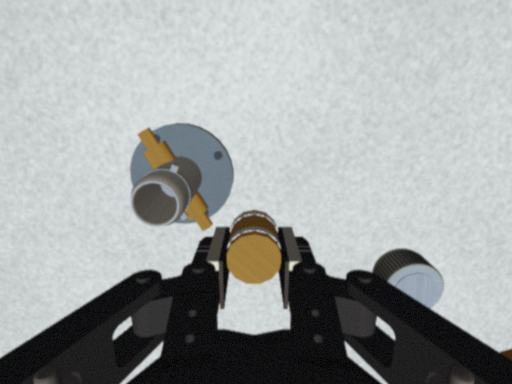

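The view shows the mouth at (160,203) and the held cartridge's top at (252,258), upright between the pads. Fitting both from the same picture cancels most of the calibration bias.

```bash
cat >> h.py <<'E'
def fit(Q):
    A=np.c_[2*Q[:,:2],np.ones(len(Q))]; s=np.linalg.lstsq(A,(Q[:,:2]**2).sum(1),rcond=None)[0]
    return s[:2].round(4),round(float(np.sqrt(s[2]+s[:2]@s[:2])),4)
E
python3 - <<'E'
from h import *
state(); im,d,P=cloud('wrist')
B=P[170:235,120:200].reshape(-1,3)
for lo in(.0875,.089,.090):
    Q=B[(B[:,2]>lo)&(B[:,2]<.097)]; print('rim',len(Q),fit(Q),Q[:,2].mean(),cv2.minEnclosingCircle(Q[:,:2].astype(np.float32)))
C=P[225:300,215:295]; I=im[225:300,215:295].astype(int)
m=(I[...,0]-I[...,2]>50)&(C[...,2]>.12)
Q=C[m]; print(len(Q),np.percentile(Q[:,2],[5,25,50,75,95])); zt=np.percentile(Q[:,2],90)
Q=Q[Q[:,2]>zt-.003]; print('cart',len(Q),Q.mean(0),cv2.minEnclosingCircle(Q[:,:2].astype(np.float32)))
E
```

```text
t 4.6 tcp [0.5188 0.0907 0.1505] x [-1.     0.002 -0.   ] z [ 0.     0.001 -1.   ] F [-0.32  0.59 -0.85] M [0.03 0.01 0.02] w 0.0245 j7 [-0.44  0.33  0.18  2.   -0.08  0.82  1.36]
rim 710 (array([0.5179, 0.0162]), 0.0165) 0.08983519328973467 ((0.5179147720336914, 0.016075273975729942), 0.01863691955804825)
rim 516 (array([0.5182, 0.016 ]), 0.0164) 0.09039712069886088 ((0.518269419670105, 0.015778692439198494), 0.018179133534431458)
rim 343 (array([0.5183, 0.0159]), 0.0165) 0.09082642429931613 ((0.518336296081543, 0.01598161645233631), 0.01802203804254532)
2248 [0.16891377 0.16972296 0.17013434 0.17050639 0.17106923]
cart 2180 [0.51658556 0.09065786 0.17013817] ((0.5172019004821777, 0.09064723551273346), 0.013045127503573895)
```

```bash
python3 -m crank '[[[-0.1,-2.5,0],[0,0,0]],[[0,-2.5,0],[0,0,0]],[[0,-2.5,0],[0,0,0]],[[0,0,0],[0,0,0]],[[0,0,3.5],[0,0,0]]]' | head -2
python3 -m crank '[[[0,0,0],[0,0,0]],[[0,0,0],[0,0,0]]]' | head -2
python3 -c "
from h import *
state()"
```

```text
clock: 5.15
tcp_pos: [0.5237, 0.0172, 0.1186]
clock: 5.35
tcp_pos: [0.5194, 0.0171, 0.1152]
t 5.35 tcp [0.5194 0.0171 0.1152] x [-1.    -0.001  0.002] z [-0.002  0.    -1.   ] F [0.4  0.45 0.19] M [-0.02  0.01 -0.  ] w 0.0245 j7 [-0.31  0.38  0.2   2.04 -0.11  0.74  1.52]
```

```bash
python3 -m crank '[[[-0.05,-0.1,0.6],[0,0,0]],[[0,0,0.6],[0,0,0]],[[0,0,0.6],[0,0,0]],[[0,0,0],[0,0,0]],[[0,0,0],[0,0,0]]]'
python3 -c "
from h import *
state()"
```

```text
clock: 5.85
tcp_pos: [0.5204, 0.0146, 0.0972]
orientation: [-0.001, -3.141, 0.0]
contact_force: [0.6, -0.2, -0.6]
grip_width: 0.0246
gripper_force: 39.5
t 5.85 tcp [0.5204 0.0146 0.0972] x [-1.     0.001  0.   ] z [-0. -0. -1.] F [ 0.59 -0.19 -0.61] M [ 0.03  0.   -0.02] w 0.0246 j7 [-0.3   0.41  0.19  2.05 -0.12  0.7   1.53]
```

```bash
python3 -m crank '[[[0,0,0],[0,0,0]],[[0,0,0],[0,0,0]],[[0,0,0],[0,0,0]],[[0,0,0],[0,0,0]],[[0,0,-3],[0,0,0]]]' 6
python3 -m crank '[[[0,0,-3],[0,0,0]],[[0,0,-3],[0,0,0]],[[0,-4,0],[0,0,0]],[[0,-4,0],[0,0,0]],[[0,0,0],[0,0,0]]]' |head -2
python3 - <<'E'
from h import *
state(); im,d,P=cloud('wrist'); save(im,'w4.png')
Q=P.reshape(-1,3); q=Q[np.hypot(Q[:,0]-.518,Q[:,1]-.016)<.011]; print(len(q),np.percentile(q[:,2],[0,10,50,90,100]))
E
```

```text
clock: 6.35
tcp_pos: [0.5177, 0.0145, 0.1248]
orientation: [-0.001, -3.135, 0.002]
contact_force: [-0.3, 0.3, 0.7]
grip_width: 0.0599
gripper_force: 0.0
clock: 6.85
tcp_pos: [0.5199, -0.0716, 0.188]
t 6.85 tcp [ 0.5199 -0.0716  0.188 ] x [-1.     0.009 -0.001] z [ 0.001 -0.003 -1.   ] F [-0.08  1.15 -1.03] M [-0.04 -0.07 -0.01] w 0.06 j7 [-0.2   0.28  0.26  1.97 -0.09  0.9   1.67]
315 [0.06302093 0.06408432 0.06495794 0.06580697 0.06678994]
```

View pics/w4.png

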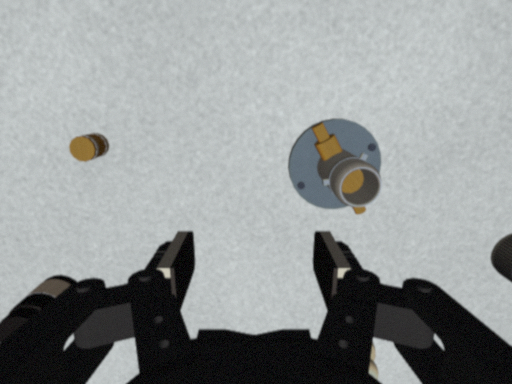

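The first cartridge is seated: its top at (352,181) reads 65 mm against the expected 66. The second one is at (83,148). Going there.

```bash
python3 -m crank '[[[0.6,-4,0],[0,0,0]],[[0.6,-4,1],[0,0,0]],[[0.6,-4,2],[0,0,0]],[[0.4,-4,2],[0,0,0]],[[0,-1.2,2],[0,0,0]]]' 7|head -2
python3 -m crank '[[[0,0,0],[0,0,0]],[[0,0,0],[0,0,0]]]' | head -2
python3 - <<'E'
from h import *
state()
im,P=blobs('wrist',.026,.045,(.44,.56,-.29,-.19)); state()
E
```

```text
clock: 7.4
tcp_pos: [0.4973, -0.2414, 0.1168]
clock: 7.6
tcp_pos: [0.4985, -0.236, 0.1171]
t 7.6 tcp [ 0.4985 -0.236   0.1171] x [-1.    -0.     0.001] z [-0.001  0.001 -1.   ] F [ 0.55 -0.75  0.33] M [ 0.07  0.04 -0.  ] w 0.0698 j7 [ 0.1   0.43  0.29  1.97 -0.17  0.77  2.06]
[228 171  33  33 837] z [0.0278 0.0309 0.032 ] mean [ 0.4933 -0.2435] circ [ 0.4942 -0.2436] 0.0132
t 7.65 tcp [ 0.4991 -0.2356  0.1177] x [-1.    -0.001 -0.   ] z [ 0.     0.001 -1.   ] F [ 0.04 -0.47  0.2 ] M [ 0.04  0.01 -0.03] w 0.0701 j7 [ 0.1   0.43  0.29  1.97 -0.17  0.77  2.06]
```

```bash
python3 -m crank '[[[0.35,-0.8,2],[0,0,0]],[[0,0,3],[0,0,0]],[[0,0,3],[0,0,0]],[[0,0,2.5],[0,0,0]],[[0,0,0],[0,0,0]]]' |head -2
python3 -m crank '[[[0,0,0.1],[0,0,0]],[[0,0,0],[0,0,0]],[[0,0,0],[0,0,0]],[[0,0,0],[0,0,0]],[[0,0,0],[0,0,0]]]' 2 40 
python3 -m crank '[[[0,0,0],[0,0,0]],[[0,0,0],[0,0,0]],[[0,0,0],[0,0,0]]]'
python3 -m crank '[[[0,0,-2],[0,0,0]],[[0,0,-4],[0,0,0]],[[0,0,-4],[0,0,0]],[[0,0,-4],[0,0,0]],[[0,4,0],[0,0,0]]]' | head -2
python3 -m crank '[[[-0.6,4,0],[0,0,0]],[[-0.6,4,0],[0,0,0]],[[-0.6,4,0],[0,0,0]],[[-0.6,1,0],[0,0,0]],[[0,0,0],[0,0,0]]]'
cat > m.py <<'E'
from h import *
state(); im,d,P=cloud('wrist'); state(); save(im,'w5.png')
Q=P.reshape(-1,3); Q=Q[(Q[:,2]>.089)&(Q[:,2]<.097)&(np.hypot(Q[:,0]-.518,Q[:,1]-.016)<.03)]; print('rim',len(Q),fit(Q))
C=P[225:300,215:295]; I=im[225:300,215:295].astype(int)
m=(I[...,0]-I[...,2]>50)&(C[...,2]>.12)
Q=C[m]; zt=np.percentile(Q[:,2],90)
Q=Q[Q[:,2]>zt-.003]; print('cart',len(Q),Q.mean(0),cv2.minEnclosingCircle(Q[:,:2].astype(np.float32)))
E
python3 m.py
```

```text
clock: 8.15
tcp_pos: [0.494, -0.2426, 0.0106]
clock: 8.65
tcp_pos: [0.496, -0.2455, 0.013]
orientation: [0.001, 3.139, -0.001]
contact_force: [-1.3, 1.2, 6.9]
grip_width: 0.0247
gripper_force: 38.9
clock: 8.95
tcp_pos: [0.496, -0.2455, 0.0131]
orientation: [0.001, 3.139, -0.001]
contact_force: [-1.2, 1.7, 6.6]
grip_width: 0.0242
gripper_force: 38.9
clock: 9.45
tcp_pos: [0.4979, -0.212, 0.1581]
clock: 9.95
tcp_pos: [0.5199, -0.0732, 0.1521]
orientation: [-0.005, 3.14, 0.001]
contact_force: [-1.0, -0.3, -1.2]
grip_width: 0.025
gripper_force: 39.4
t 9.95 tcp [ 0.5199 -0.0732  0.1521] x [-1.    -0.003 -0.002] z [ 0.002  0.001 -1.   ] F [-0.98 -0.31 -1.21] M [ 0.    0.   -0.03] w 0.025 j7 [-0.2   0.33  0.27  2.01 -0.12  0.82  1.71]
t 10.0 tcp [ 0.5192 -0.0754  0.1519] x [-1.    -0.001 -0.001] z [ 0.001 -0.    -1.   ] F [ 0.36 -0.88 -0.03] M [-0.    0.04  0.02] w 0.0249 j7 [-0.2   0.33  0.27  2.01 -0.12  0.82  1.71]
rim 522 (array([0.5184, 0.015 ]), 0.0164)
cart 2121 [ 0.5176511  -0.07328096  0.16992975] ((0.5182263851165771, -0.07359969615936279), 0.013138856738805771)
```

```bash
python3 -m crank '[[[0,3,0],[0,0,0]],[[0,3,0],[0,0,0]],[[0,2.8,0],[0,0,0]],[[0,0,0],[0,0,0]],[[0,0,3.5],[0,0,0]]]' | head -2
python3 -m crank '[[[0,0,0],[0,0,0]],[[0,0,0],[0,0,0]]]' | head -2
python3 -c "
from h import *
state()"
```

```text
clock: 10.5
tcp_pos: [0.5227, 0.0113, 0.1197]
clock: 10.7
tcp_pos: [0.5183, 0.0104, 0.1163]
t 10.7 tcp [0.5183 0.0104 0.1163] x [-1.     0.004  0.002] z [-0.002 -0.001 -1.   ] F [-0.14 -0.2  -0.08] M [0.01 0.01 0.03] w 0.0246 j7 [-0.33  0.38  0.23  2.04 -0.12  0.74  1.55]
```

```bash
python3 -m crank '[[[-0.1,0.4,0],[0,0,0]],[[0,0,0],[0,0,0]],[[0,0,0],[0,0,0]]]' | head -2
python3 -m crank '[[[0,0,0],[0,0,0]]]' | head -2
python3 -m crank '[[[0,0,0],[0,0,0]]]' | head -2
```

```text
clock: 11.0
tcp_pos: [0.5205, 0.0166, 0.1172]
clock: 11.1
tcp_pos: [0.5202, 0.0166, 0.1168]
clock: 11.2
tcp_pos: [0.52, 0.0166, 0.1166]
```

```bash
python3 -m crank '[[[0.05,-0.1,0.6],[0,0,0]],[[0,0,0.7],[0,0,0]],[[0,0,0.7],[0,0,0]],[[0,0,0],[0,0,0]],[[0,0,0],[0,0,0]]]'
```

```text
clock: 11.7
tcp_pos: [0.5192, 0.0155, 0.0959]
orientation: [-0.001, -3.141, 0.0]
contact_force: [0.5, -0.9, -1.2]
grip_width: 0.0246
gripper_force: 39.5
```

```bash
python3 -m crank '[[[0,0,0],[0,0,0]],[[0,0,0],[0,0,0]],[[0,0,0],[0,0,0]],[[0,0,0],[0,0,0]],[[0,0,-3],[0,0,0]]]' 6 |head -2
python3 -m crank '[[[0,0,-3],[0,0,0]],[[0,0,-3],[0,0,0]],[[0,4,0],[0,0,0]],[[0,4,0],[0,0,0]],[[0,0,0],[0,0,0]]]' 8.5 |head -2
python3 - <<'E'
from h import *
state(); im,d,P=cloud('wrist'); save(im,'w6.png')
Q=P.reshape(-1,3); q=Q[np.hypot(Q[:,0]-.518,Q[:,1]-.016)<.011]; print(len(q),np.percentile(q[:,2],[0,10,50,90,100]))
Q=Q[(Q[:,2]>.094)&(Q[:,2]<.105)&(np.hypot(Q[:,0]-.518,Q[:,1]-.016)<.03)]; print(Q.mean(0))
E
python3 -m crank '[[[-2,3,0],[0,0,0]],[[-2,3,0],[0,0,0]],[[-2,3,0],[0,0,0]],[[-2,3,0],[0,0,0]],[[-2,2.5,0],[0,0,0]]]' |head -2
python3 -m crank '[[[-0.8,0,2],[0,0,0]],[[0,0,2],[0,0,0]],[[0,0,0],[0,0,0]],[[0,0,0],[0,0,0]]]' |head -2
python3 - <<'E'
from h import *
state()
im,P=blobs('wrist',.030,.045,(.57,.70,.18,.31)); state(); save(im,'w7.png')
E
```

```text
clock: 12.2
tcp_pos: [0.5168, 0.0155, 0.1239]
clock: 12.7
tcp_pos: [0.5193, 0.1022, 0.1867]
t 12.7 tcp [0.5193 0.1022 0.1867] x [-1.    -0.008 -0.001] z [ 0.001  0.003 -1.   ] F [-0.32 -0.29 -0.38] M [-0.02  0.06  0.05] w 0.0851 j7 [-0.49  0.29  0.21  1.96 -0.08  0.9   1.34]
572 [0.09509156 0.09619188 0.09693216 0.09776421 0.09876727]
[0.51716725 0.01622273 0.09684006]
clock: 13.25
tcp_pos: [0.6204, 0.241, 0.186]
clock: 13.65
tcp_pos: [0.6276, 0.2392, 0.1462]
t 13.65 tcp [0.6276 0.2392 0.1462] x [-1.     0.002  0.001] z [-0.001 -0.001 -1.   ] F [-0.02 -0.36  0.42] M [-0.01 -0.04 -0.04] w 0.0845 j7 [-0.58  0.56  0.18  1.65 -0.12  0.95  1.21]
[ 225  154   68   65 3420] z [0.0327 0.0353 0.0366] mean [0.6293 0.2436] circ [0.631  0.2436] 0.0303
t 13.7 tcp [0.6281 0.2397 0.1471] x [-1.     0.002 -0.001] z [ 0.001 -0.    -1.   ] F [ 1.23 -0.31  0.7 ] M [0.02 0.03 0.06] w 0.0852 j7 [-0.58  0.56  0.18  1.65 -0.12  0.95  1.21]
```

View pics/w6.png

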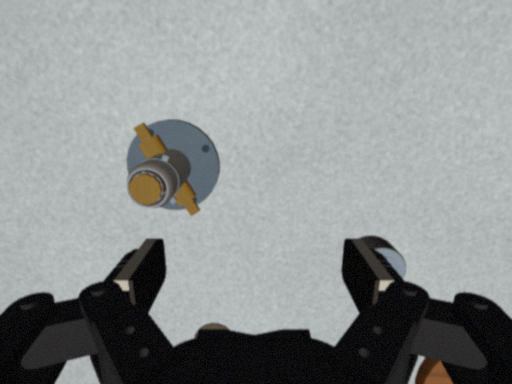

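The second cartridge is in: its top at (147,188) reads 97 mm against the expected 98. The cap is measured at (0.631, 0.2436) with 30 mm radius. Now grasping the cap.

```bash
python3 -m crank '[[[-0.4,0.4,3],[0,0,0]],[[0,0,3],[0,0,0]],[[0,0,2],[0,0,0]],[[0,0,0],[0,0,0]],[[0,0,0],[0,0,0]]]' |head -2
python3 -c "
from h import *
state()"
```

```text
clock: 14.2
tcp_pos: [0.6324, 0.2445, 0.0677]
t 14.2 tcp [0.6324 0.2445 0.0677] x [-1.     0.001 -0.001] z [ 0.001  0.001 -1.   ] F [-0.5  -0.61  0.68] M [0.01 0.01 0.01] w 0.0851 j7 [-0.57  0.66  0.16  1.68 -0.13  0.81  1.22]
```

```bash
python3 -m crank '[[[0,0,2],[0,0,0]],[[0,0,2],[0,0,0]],[[0,0,1.3],[0,0,0]],[[0,0,1],[0,0,0]],[[0,0,0],[0,0,0]]]' 
python3 -m crank '[[[0,0,0],[0,0,0]],[[0,0,0],[0,0,0]],[[0,0,0],[0,0,0]],[[0,0,0],[0,0,0]],[[0,0,0],[0,0,0]]]' 5.4 70
python3 -m crank '[[[0,0,0],[0,0,0]],[[0,0,0],[0,0,0]]]'
```

```text
clock: 14.7
tcp_pos: [0.6314, 0.2444, 0.0029]
orientation: [-0.001, -3.141, 0.001]
contact_force: [0.6, 1.2, 0.5]
grip_width: 0.0849
gripper_force: 0.0
clock: 15.2
tcp_pos: [0.6328, 0.2449, 0.0049]
orientation: [0.001, 3.139, 0.002]
contact_force: [-0.8, -0.3, 6.0]
grip_width: 0.0588
gripper_force: 75.7
clock: 15.4
tcp_pos: [0.6328, 0.2448, 0.005]
orientation: [0.001, 3.139, 0.002]
contact_force: [-0.9, 0.6, 7.0]
grip_width: 0.059
gripper_force: 75.7
```

```bash
python3 -m crank '[[[0,0,-2],[0,0,0]],[[0,0,-4],[0,0,0]],[[0,0,-4],[0,0,0]],[[0,0,-4],[0,0,0]],[[0,0,-1],[0,0,0]]]' | head -2
python3 -m crank '[[[1.5,-3,0],[0,0,0]],[[1.5,-3,0],[0,0,0]],[[1.5,-3,0],[0,0,0]],[[1.5,-3,0],[0,0,0]],[[1.5,-3,0],[0,0,0]]]' | head -2
python3 -m crank '[[[1.5,-3,0],[0,0,0]],[[1.5,-3,0],[0,0,0]],[[0.8,-1.8,0],[0,0,0]],[[0,0,0],[0,0,0]],[[0,0,0],[0,0,0]]]' | head -2
python3 -m crank '[[[0,0,0],[0,0,0]],[[0,0,0],[0,0,0]]]'
python3 - <<'E'
from h import *
state(); im,d,P=cloud('wrist'); save(im,'w8.png'); state()
z=P[...,2]; m=(z>.165)&(z<.19)&(np.hypot(P[...,0]-.52,P[...,1]-.016)<.04)
Q=P[m]; print(len(Q),np.median(Q[:,2]),cv2.minEnclosingCircle(Q[:,:2].astype(np.float32)))
E
```

```text
clock: 15.9
tcp_pos: [0.6343, 0.2453, 0.159]
clock: 16.4
tcp_pos: [0.5552, 0.0933, 0.1528]
clock: 16.9
tcp_pos: [0.5183, 0.0167, 0.1531]
clock: 17.1
tcp_pos: [0.5188, 0.0179, 0.1531]
orientation: [-0.002, 3.142, 0.001]
contact_force: [0.9, 0.2, -1.0]
grip_width: 0.0586
gripper_force: 75.5
t 17.1 tcp [0.5188 0.0179 0.1531] x [-1.    -0.001 -0.   ] z [ 0.  0. -1.] F [ 0.89  0.18 -1.03] M [-0.01  0.02  0.03] w 0.0586 j7 [-0.34  0.32  0.22  2.01 -0.1   0.82  1.51]
t 17.15 tcp [0.5187 0.0177 0.1532] x [-1.    -0.001  0.   ] z [-0.  0. -1.] F [ 0.05  0.07 -0.73] M [-0.01  0.01 -0.02] w 0.0581 j7 [-0.34  0.32  0.22  2.01 -0.1   0.82  1.51]
16200 0.18348855026414823 ((0.5105881690979004, 0.015360542573034763), 0.038750890642404556)
```

View pics/w8.png

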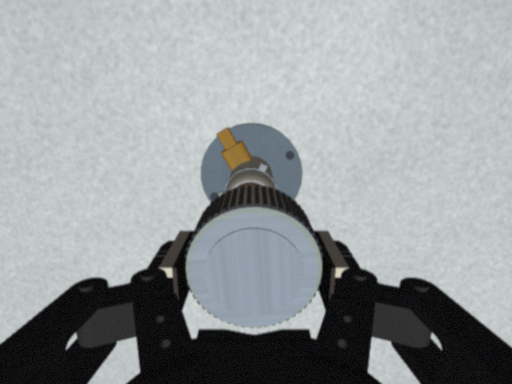

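The cap is held squarely with its top centred at about (254,266), and the barrel shows behind it at about (251,180). Checking the cap's centre once against the mouth.

Run:
```python
from h import *
im,d,P=cloud('wrist'); state()
g=im.astype(int).sum(-1)>330; m=(P[...,2]>.178)&g; m[:190]=0
n,l,s,c=cv2.connectedComponentsWithStats(m.astype(np.uint8)); i=l[266,254]; Q=P[l==i]; print(s[i],Q.mean(0),cv2.minEnclosingCircle(Q[:,:2].astype(np.float32)))
```

```text
t 17.2 tcp [0.5187 0.0175 0.1532] x [-1.    -0.001  0.   ] z [-0.  0. -1.] F [-0.03 -0.65 -0.95] M [ 0.01 -0.02  0.03] w 0.0583 j7 [-0.34  0.32  0.22  2.01 -0.1   0.82  1.51]
[  186   207   136   120 12844] [0.5148963  0.01772434 0.18356899] ((0.5185869932174683, 0.01769031211733818), 0.030166205018758774)
```

```bash
python3 -m crank '[[[-0.05,-0.15,1.5],[0,0,0]],[[0,0,1.5],[0,0,0]],[[0,0,1.5],[0,0,0]],[[0,0,0.5],[0,0,0]],[[0,0,0],[0,0,0]]]'
python3 -m crank '[[[0,0,0.5],[0,0,0]],[[0,0,0.5],[0,0,0]],[[0,0,0],[0,0,0]]]'
```

```text
clock: 17.7
tcp_pos: [0.5185, 0.0153, 0.1027]
orientation: [-0.001, -3.14, 0.0]
contact_force: [0.7, -0.3, -1.2]
grip_width: 0.0586
gripper_force: 75.5
clock: 18.0
tcp_pos: [0.5187, 0.0151, 0.093]
orientation: [-0.001, -3.141, 0.0]
contact_force: [0.4, -0.3, -0.9]
grip_width: 0.0586
gripper_force: 75.5
```

```bash
python3 -m crank '[[[0,0,0.5],[0,0,0]],[[0,0,0.4],[0,0,0]],[[0,0,0],[0,0,0]]]'
python3 -m crank '[[[0,0,0.4],[0,0,0]],[[0,0,0.4],[0,0,0]],[[0,0,0],[0,0,0]],[[0,0,0],[0,0,0]]]'
```

```text
clock: 18.3
tcp_pos: [0.5186, 0.0151, 0.0838]
orientation: [-0.001, -3.141, 0.0]
contact_force: [0.4, 0.4, -1.3]
grip_width: 0.0587
gripper_force: 75.5
clock: 18.7
tcp_pos: [0.5188, 0.0151, 0.0761]
orientation: [-0.001, -3.141, 0.0]
contact_force: [0.3, 0.8, -2.2]
grip_width: 0.0588
gripper_force: 75.5
```

```bash
python3 -m crank '[[[0,0,0.2],[0,0,0]],[[0,0,0.2],[0,0,0]],[[0,0,0],[0,0,0]],[[0,0,0],[0,0,0]]]'
python3 -m crank '[[[0,0,0.2],[0,0,0]],[[0,0,0],[0,0,0]],[[0,0,0],[0,0,0]]]'
```

```text
clock: 19.1
tcp_pos: [0.5192, 0.0151, 0.0735]
orientation: [0.002, 3.141, 0.001]
contact_force: [-4.8, 0.1, 12.6]
grip_width: 0.0587
gripper_force: 77.2
clock: 19.4
tcp_pos: [0.5194, 0.0151, 0.0731]
orientation: [0.002, 3.141, 0.002]
contact_force: [-9.8, -0.4, 31.0]
grip_width: 0.0581
gripper_force: 79.1
```

The cap rests on the pins: tcp z is 0.0735, as expected for a rim height of about 69 mm, and the contact is stiff. Easing to a light push, then turning.

```bash
python3 -m crank '[[[0.05,0,-0.2],[0,0,0]],[[0,0,0],[0,0,0]]]'
python3 -m crank '[[[0,0,0],[0,0,0.05]],[[0,0,0],[0,0,0.05]],[[0,0,0],[0,0,0.05]],[[0,0,0],[0,0,0.05]],[[0,0,0],[0,0,0]]]'
python3 -c "
from h import *
state()"
```

```text
clock: 19.6
tcp_pos: [0.5192, 0.0151, 0.0735]
orientation: [0.002, 3.14, 0.001]
contact_force: [-3.6, -0.3, 12.9]
grip_width: 0.0583
gripper_force: 76.7
clock: 20.1
tcp_pos: [0.5201, 0.0152, 0.0735]
orientation: [0.317, 3.122, 0.001]
contact_force: [-1.3, 0.8, 10.4]
grip_width: 0.0586
gripper_force: 76.7
t 20.1 tcp [0.5201 0.0152 0.0735] x [-0.98   0.201 -0.003] z [ 0.003  0.    -1.   ] F [-1.27  0.78 10.42] M [-0.06  0.1  -0.19] w 0.0586 j7 [-0.35  0.45  0.25  2.07 -0.18  0.64  1.39]
```

```bash
python3 -m crank '[[[0,0,0],[0,0,0.05]],[[0,0,0],[0,0,0.05]],[[0,0,0],[0,0,0.05]],[[0,0,0],[0,0,0.05]],[[0,0,0],[0,0,0]]]'
```

```text
clock: 20.6
tcp_pos: [0.5202, 0.015, 0.0735]
orientation: [0.628, 3.075, 0.001]
contact_force: [0.1, -0.6, 9.2]
grip_width: 0.0585
gripper_force: 76.7
```

```bash
python3 -c "
from h import *
state()"
```

```text
t 20.6 tcp [0.5202 0.015  0.0735] x [-0.92   0.392 -0.003] z [ 0.003  0.    -1.   ] F [ 0.1  -0.59  9.23] M [-0.2   0.05 -0.17] w 0.0585 j7 [-0.39  0.45  0.3   2.07 -0.22  0.64  1.23]
```

```bash
python3 -m crank '[[[0,0,0.02],[0,0,0.05]],[[0,0,0],[0,0,0.05]],[[0,0,0],[0,0,0.05]],[[0,0,0],[0,0,0.05]],[[0,0,0],[0,0,0]]]'
```

```text
clock: 21.1
tcp_pos: [0.5206, 0.0148, 0.0735]
orientation: [0.932, 2.996, 0.002]
contact_force: [0.3, -1.7, 11.0]
grip_width: 0.0586
gripper_force: 76.8
```

```bash
python3 -c "
from h import *
state()"
```

```text
t 21.1 tcp [0.5206 0.0148 0.0735] x [-0.824  0.567 -0.003] z [ 0.004  0.    -1.   ] F [ 0.31 -1.71 10.96] M [-0.25  0.02 -0.12] w 0.0586 j7 [-0.43  0.46  0.35  2.07 -0.26  0.64  1.06]
```

```bash
python3 -m crank '[[[0,0,0],[0,0,0.05]],[[0,0,0],[0,0,0.05]],[[0,0,0],[0,0,0.05]],[[0,0,0],[0,0,0.05]],[[0,0,0],[0,0,0]]]'
```

```text
clock: 21.6
tcp_pos: [0.5206, 0.0146, 0.0735]
orientation: [1.226, 2.888, 0.002]
contact_force: [1.0, -0.5, 9.9]
grip_width: 0.0584
gripper_force: 76.9
```

```bash
python3 -m crank '[[[0,0,0],[0,0,0.05]],[[0,0,0],[0,0,0.05]],[[0,0,0],[0,0,0.05]],[[0,0,0],[0,0,0.05]],[[0,0,0],[0,0,0]]]'
```

```text
clock: 22.1
tcp_pos: [0.5205, 0.0143, 0.0735]
orientation: [1.509, 2.751, 0.003]
contact_force: [-0.4, -1.5, 12.8]
grip_width: 0.0583
gripper_force: 76.9
```

```bash
python3 -m crank '[[[0,0,0],[0,0,0.05]],[[0,0,0],[0,0,0.05]],[[0,0,0],[0,0,0.05]],[[0,0,0],[0,0,0.05]],[[0,0,0],[0,0,0]]]'
```

```text
clock: 22.6
tcp_pos: [0.5204, 0.0142, 0.0735]
orientation: [1.776, 2.587, 0.003]
contact_force: [-0.3, -1.8, 12.7]
grip_width: 0.0587
gripper_force: 77.0
```

```bash
python3 -m crank '[[[0,0,0],[0,0,0.05]],[[0,0,0],[0,0,0.05]],[[0,0,0],[0,0,0.05]],[[0,0,0],[0,0,0.05]],[[0,0,0],[0,0,0]]]'
```

```text
clock: 23.1
tcp_pos: [0.519, 0.015, 0.0722]
orientation: [2.025, 2.401, 0.001]
contact_force: [0.3, -0.8, 1.2]
grip_width: 0.0586
gripper_force: 75.8
```

Dropped 1.3 mm and the load vanished, so slots and pins agree. Pushing down.

```bash
python3 -m crank '[[[0,0,0.15],[0,0,0]],[[0,0,0.15],[0,0,0]],[[0,0,0],[0,0,0]]]'
python3 -c "
from h import *
state()"
```

```text
clock: 23.4
tcp_pos: [0.5189, 0.0143, 0.07]
orientation: [2.026, 2.401, 0.002]
contact_force: [-2.5, -1.0, 10.6]
grip_width: 0.0585
gripper_force: 77.0
t 23.4 tcp [0.5189 0.0143 0.07  ] x [-0.168  0.986  0.   ] z [ 0.001  0.    -1.   ] F [-2.52 -0.99 10.62] M [-0.4   0.54 -0.58] w 0.0585 j7 [-0.59  0.51  0.56  2.09 -0.43  0.66  0.43]
```

```bash
python3 -m crank '[[[0,0,0],[0,0,-0.04]],[[0,0,0.1],[0,0,0]],[[0,0,0],[0,0,0]]]'
python3 -c "
from h import *
state()"
```

```text
clock: 23.7
tcp_pos: [0.519, 0.0142, 0.0698]
orientation: [-1.982, -2.437, -0.004]
contact_force: [-5.3, -1.2, 23.8]
grip_width: 0.0588
gripper_force: 78.5
t 23.7 tcp [0.519  0.0142 0.0698] x [-0.203  0.979  0.002] z [ 0.001  0.002 -1.   ] F [-5.26 -1.2  23.79] M [-0.2   1.43 -1.58] w 0.0588 j7 [-0.58  0.5   0.55  2.09 -0.43  0.66  0.46]
```

```bash
python3 -m crank '[[[0,0,-0.1],[0,0,0.04]],[[0,0,0],[0,0,0.025]],[[0,0,0],[0,0,0]]]'
python3 -c "
from h import *
state()"
```

```text
clock: 24.0
tcp_pos: [0.5188, 0.0143, 0.0694]
orientation: [2.054, 2.375, 0.0]
contact_force: [-1.3, -3.2, 5.7]
grip_width: 0.058
gripper_force: 76.3
t 24.0 tcp [0.5188 0.0143 0.0694] x [-0.144  0.99  -0.001] z [ 0.001 -0.001 -1.   ] F [-1.26 -3.15  5.65] M [-0.47  0.11 -0.19] w 0.058 j7 [-0.6   0.51  0.57  2.09 -0.44  0.66  0.41]
```

```bash
python3 -m crank '[[[0,0,0.1],[0,0,0.015]],[[0,0,0.1],[0,0,0]],[[0,0,0],[0,0,0]]]'
python3 -c "
from h import *
state()"
```

```text
clock: 24.3
tcp_pos: [0.5188, 0.0145, 0.0672]
orientation: [2.071, 2.361, 0.0]
contact_force: [1.2, -2.5, 3.7]
grip_width: 0.0583
gripper_force: 76.2
t 24.3 tcp [0.5188 0.0145 0.0672] x [-0.13   0.991 -0.001] z [ 0.001 -0.001 -1.   ] F [ 1.21 -2.46  3.69] M [-0.61 -0.12 -0.08] w 0.0583 j7 [-0.6   0.51  0.57  2.09 -0.45  0.66  0.41]
```

Free now, with only spring force. Pressing to the stop (expected tcp z about 0.0655).

```bash
python3 -m crank '[[[0,0,0.1],[0,0,0]],[[0,0,0.1],[0,0,0]],[[0,0,0],[0,0,0]]]'
python3 -m crank '[[[0,0,0.1],[0,0,0]],[[0,0,0],[0,0,0]],[[0,0,0],[0,0,0]]]'
```

```text
clock: 24.6
tcp_pos: [0.5189, 0.0146, 0.0658]
orientation: [2.072, 2.361, 0.001]
contact_force: [-1.6, -1.8, 13.7]
grip_width: 0.0585
gripper_force: 77.2
clock: 24.9
tcp_pos: [0.5189, 0.0146, 0.0657]
orientation: [-2.073, -2.361, -0.002]
contact_force: [-7.3, -1.5, 24.2]
grip_width: 0.0584
gripper_force: 78.5
```

```bash
python3 -m crank '[[[0,0,0],[0,0,0]],[[0,0,0],[0,0,0]],[[0,0,0],[0,0,0]]]'
python3 - <<'E'
from h import *
im,d,P=cloud('wrist'); state(); save(im,'w9.png')
q=P[(np.hypot(P[...,0]-.518,P[...,1]-.015)<.02)]; print('captop',np.percentile(q[:,2],[5,50,95]))
P=np.load('top.npy'); im,d,N=cloud('top')
for n,(x,y) in dict(rabbit=(.757,.052),jar=(.683,-.316),tin=(.538,-.444)).items():
    for A in(P,N):
        m=(np.hypot(A[...,0]-x,A[...,1]-y)<.06)&(A[...,2]>.02); print(n,A[m].mean(0).round(4))
E
```

```text
clock: 25.2
tcp_pos: [0.5189, 0.0146, 0.0657]
orientation: [-2.073, -2.361, -0.002]
contact_force: [-6.7, -2.1, 24.7]
grip_width: 0.0588
gripper_force: 78.5
t 25.25 tcp [0.5189 0.0146 0.0657] x [-0.129  0.992  0.001] z [ 0.001  0.001 -1.   ] F [-6.21 -2.58 24.77] M [-0.52  1.33 -0.06] w 0.058 j7 [-0.59  0.52  0.57  2.09 -0.45  0.66  0.41]
captop [0.09597663 0.0976391  0.15366381]
rabbit [0.7504 0.0485 0.0518]
rabbit [0.7503 0.0486 0.0521]
jar [ 0.6812 -0.3115  0.068 ]
jar [ 0.6811 -0.3114  0.0678]
tin [ 0.5394 -0.441   0.0504]
tin [ 0.5394 -0.4411  0.0501]
```

View pics/w9.png

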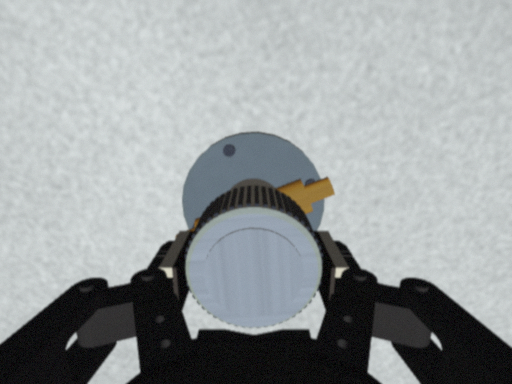

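The cap, with its top at (254,266), reads 97.6 mm high against 97 mm when fully home. It sits level and is held with about 24 N downward. The bystanders have not moved, so I'm handing in.

```bash
python3 -c "
from bench import r
print(r.hand_in())"
```

```text
the job is handed in; nothing more can be done
None
```

I handed the job in at about 25 s of the 72 s allowed: both cartridges are in the bore, and the cap is turned onto the pins and still held down fully home with about 24 N, with the rabbit, jar and tin unmoved.

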